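# Lay the forceps in the dish, then hold the oily bottle over it with tongs

## Task

First lay the small steel forceps flat in the shallow rectangular steel dish, lengthways (along the dish's long sides), and let go of them. Then pick up the spring tongs, close their jaws on the small brown bottle (its outside is oily, so the gripper itself must not touch it) and hold it upright in the tongs over the middle of the dish, at least 10 cm above the worktop. Finish while still holding it there: do not put down or let go of tongs or bottle, and leave the other things on the worktop as they are.

Things in the scene. Friction and masses are not known exactly. Their poses are not given: they have to be found in the camera images.
- dish: Shallow rectangular dish of bare steel, fixed to the worktop, 160 x 90 mm, rim 9 mm high. Origin: centre of its underside; x along its long sides, z up. Flat inner floor 152 x 82 mm, 2.5 mm above the worktop; walls 4 mm thick.
- forceps: Small steel forceps, rigid (do not spring), 119 x 15 x 7 mm, 24 g, lying flat loose on the worktop. Origin: centre of the underside; x along their length, z up; at the middle they are about 15 mm wide across y; grip them there. Either end may point either way in the dish.
- oil_bottle: Small brown bottle with a dark cap, the smallest bottle here, 35 g (varies), standing loose. Round body 27 mm diameter from 0 to 56 mm, cap 13 mm diameter up to 62 mm. Origin: centre of the underside, z up.
- tongs: Bare steel spring tongs, 190 mm long, 70 g, on edge, so the arms close horizontally. Origin: underside, midway between the two upright grip plates, where to squeeze; x to the jaws, y across, z up. Round hinged head at x = -85 mm. Plates: x -28 to 28 mm, z 0 to 28 mm, parallel and 34 mm over their outsides when holding 27 mm; open 48 mm and splayed 0.08 rad each.
- tongs_jaw (a point): Point midway between the jaws of the tongs, 85 mm along their x from tongs, 16 mm above their underside; axes as tongs. Rubber jaws: shallow upright Vs, from 15 mm before to 16 mm past this point, 4 to 28 mm above the underside; open, 49 mm clear between them and 72 mm over their outsides.
- tongs_left (a joint): How far each arm of the tongs is closed, rad (both move alike): 0 open stop, about 0.08 on the 27 mm bottle, 0.12 shut (13 mm left). A spring opens them: each finger needs 4 N to start closing, 7.5 N at 0.08; half of any further force reaches the jaws. Squeezed to 43-46 mm over the plates they can be carried still open.
- microscope: Obstacle: microscope, fixed, about 0.38 m tall, footprint about 0.26 x 0.22 m round its origin (centre of the underside), just left of the work.
- big_bottle_a: Obstacle: large brown bottle, fixed, 54 mm diameter, 118 mm tall, at the back left of the work. Origin: centre of the underside.
- big_bottle_b: Obstacle: large white bottle, fixed, 60 mm diameter, 130 mm tall, at the back right corner. Origin: centre of the underside.
- cover_box: Bystander: white card box 54 x 54 x 50 mm, loose, at the back. Origin: centre of the underside.
- counter: Bystander: round metal hand counter 65 x 55 x 18 mm, loose, at the back. Origin: centre of the underside.
- tissue_booklet: Bystander: flat booklet 105 x 75 x 8 mm, loose, to the left of the microscope. Origin: centre of the underside.
Mind the look-alikes: they are no part of the job. Of the things shaped like the oil_bottle, the brown one is meant.

How it is judged (in metres and radians):
On the way, in this order (a step that is already met when the one before it is completed fails the run):
1. forceps lie flat and lengthways in the dish, let go (x of forceps in the frame of dish between -0.045 and 0.045 m and y of forceps in the frame of dish between -0.04 and 0.04 m and z of forceps in the frame of dish below 0.011 m and angle between the x axis of forceps and the x axis of dish, either way round below 0.35 rad and angle between the z axis of forceps and the z axis of dish, either way round below 0.15 rad and contact force between forceps and the fingers below 0.1 N), for 0.2 s.
2. the tongs, held by the gripper, lift the bottle off the worktop (contact force between oil_bottle and tongs above 0.5 N and contact force between tongs and the fingers above 1 N and contact force between oil_bottle and the fingers below 0.1 N and angle between oil_bottle's own z axis and vertical below 0.4 rad and height (world z) of oil_bottle above 0.03 m), for 0.2 s.
At the end, for the whole second after the job is handed in: Tongs, in the fingers, grip the bottle: underside over 85 mm above the worktop, tilt under 0.4 rad, still, axis over the dish (65 mm lengthways, 38 mm crosswise of centre), no finger on it, dish untouched. Forceps flat in the dish, within 0.35 rad of lengthways. Bystanders moved under 30 mm (all of step 1 and contact force between oil_bottle and tongs above 0.5 N and contact force between tongs and the fingers above 1 N and contact force between oil_bottle and the fingers below 0.1 N and angle between oil_bottle's own z axis and vertical below 0.4 rad and height (world z) of oil_bottle above 0.085 m and height (world z) of tongs above 0.06 m and x of oil_bottle in the frame of dish between -0.065 and 0.065 m and y of oil_bottle in the frame of dish between -0.038 and 0.038 m and contact force between each of oil_bottle, tongs and dish below 0.05 N and linear speed of oil_bottle below 0.03 m/s and value of joint tongs_left above 0.04 rad and distance of each of cover_box, counter, tissue_booklet from where it was at the start of the episode below 0.03 m); the arm keeps its last pose, push and grip.
It fails at once if the gripper or arm touches the bottle itself (contact force between oil_bottle and the fingers above 0.5 N or contact force between oil_bottle and the arm above 0.5 N).
It fails at once if the bottle is tipped over (angle between oil_bottle's own z axis and vertical above 0.7 rad).
It fails at once if a bystander is pushed away (cover_box) (distance of cover_box from where it was at the start of the episode above 0.03 m).
It fails at once if a bystander is pushed away (counter) (distance of counter from where it was at the start of the episode above 0.03 m).
It fails at once if a bystander is pushed away (tissue_booklet) (distance of tissue_booklet from where it was at the start of the episode above 0.03 m).
It also fails if it takes over 54 s, if anything falls off the work surface, if the arm or the gripper's body presses on something with over 40 N, if the wrist force passes 120 N, or if a joint passes its speed limit or range.

## Robot

A 6-joint arm with a two-finger parallel gripper is mounted at the origin on a cart in front of the work surface, level with it; the furniture and walls round the work are solid. World frame = base frame: x ahead of the robot, y to its left, z up, the work surface at z = 0. Lengths are in mm, angles in rad, forces in N, time in s.
With the tool pointing down it reaches from about 275 to 750 mm from the base axis. Payload 10.2 kg.
Tool frame: the origin (TCP) lies between the finger pads; the fingertips stand 19 mm ahead of it and the grasp point (between the pads) is the TCP; z points along the fingers, y is the line along which they close (so a half turn about z gives the same grasp; the last joint's range is limited). The gripper opens to 85 mm and grips with 20 to 120 N. Pads are 22 mm wide; open, the fingers measure 114 mm over their backs; the gripper's body (76 mm by 85 mm) begins 54 mm behind the grasp point. The pads swing forward as they close: fully open they stand 13 mm farther back than shut.
Start: joints at [-1.47, 0.313, 1.498, -0, 1.331, -0.223], TCP at [167.027, -497.728, 250.294] pointing down, gripper open.
Joint ranges: [-2.94, 2.94], [-0.97, 2.17], [0.19, 2.56], [-1.23, 4.37], [0.02, 3.11], [-2.88, 2.88]. Speed limits (rad/s): [2.39, 2.39, 3.01, 3.14, 3.14, 3.14].

## Interface

Orientations are given as a unit quaternion [w, x, y, z].
In Python, from rig import sense, capture, finish_job gives the robot as it stands. The module is installed in compiled form; this text tells all that it offers.
- The arm moves only by the tool move_arm, never from a script. Its argument "moves" is a list of rows, each an object with "turn": the turn, a rotation vector about the tool's x, y, z in rad, a list of three; "translation": the shift along the tool's x, y, z in mm, a list of three; "hand": the opening, from 0 (shut) to 1 (fully open). In form: [{"turn": [wx, wy, wz], "translation": [x, y, z], "hand": hand}, ...]. A call has 1 to 10 rows; each row shifts and turns the commanded pose from where the row before left it, along the tool's axes as they then stand; what a row does not reach is not made up. A row lasts 1/12 s, in which the tool goes at most 41.7 mm and 7.16 degrees, less where a joint would pass 70% of its speed; a pose out of reach is approached as far as the arm can. A call with a gripper value outside its range is refused whole. The fingers move at their own pace and stop on an object; "grip_force" is the grip in N (left out, the last holds). Time passes only in rows, so rows that do not move let the fingers close. It gives the time, the measured TCP pose, the force, the opening and the grip force at its end, in the units of the state.
- sense(): the state, without advancing time (a new reading comes with each control period).
- capture(name): name is "scene" or "top" or "wrist"; returns a dict with "image" (480x640x3 uint8, blue, green, red), "z_map" (480x640 float32, mm along the optical axis (not along the pixel's ray), 0 where there is no reading), "vertical_fov" (degrees; the focal length in pixels is half the picture's height over the tangent of half this angle, whatever the lens; pixels are square), "cx", "cy" (the principal point, pixels), "R" (3x3) and "t" (3): a world point X has camera coordinates R X + t; the wrist camera has in their place "T_tool_cam" (4x4, takes a point from camera to tool coordinates, whose origin is the TCP and whose axes are the flange's). Camera axes: x right, y down, z forward; pixel columns grow to the right and rows downward; lengths in mm; the calibration is good to about 2 mm. A picture is of the moment at which its call begins: read the wrist's pose just before it.
- finish_job(): hands the job in; it is judged then, once.
The state is a dict: "time_s": time; "joints": joint angles; "dq": joint speeds; "tau": joint torques, N m; "eef_pos": TCP position; "ee_rot": TCP orientation; "force": force on the tool from outside, world axes, zero at the start; "wrist_torque": the same for the moment, N m; "grip_width": opening from 0.0 (shut) to 1.0 (fully open); "grip_force": force on a finger pad.
Only numpy, scipy, OpenCV 4.12 (cv2) and the standard library are available. Lean on these libraries where they do the work, as an engineer would, in place of code of your own. Each camera call takes 0.05 s, during which the arm holds its last target. There are 200 camera calls.

## Working session

There is one attempt and no reset: what is moved stays moved. The work goes in short steps, Python scripts to look and compute and a tool call to move; the robot and the scene stay as the last step left them, time stands still between calls to the robot, and variables do not carry over. Pictures are saved under pics/ and viewed, at most 10 in all, crops included, and the job is handed in when it is done.

Besides the shell and the picture viewer there is one more tool, called after ">>>" by a JSON object that holds its "op" and its "data", one argument or row to a line. move_arm: Moves the arm, as the interface text tells. Its arguments: {"type":"object","properties":{"moves":{"type":"array","items":{"type":"object","properties":{"turn":{"type":"array","items":{"type":"number"}},"translation":{"type":"array","items":{"type":"number"}},"hand":{"type":"number"}}}},"grip_force":{"type":"number"}},"required":["moves"]}

```bash
mkdir -p pics; cat > h.py <<'E'
import numpy as np, cv2
from rig import sense, capture, finish_job
from scipy.spatial.transform import Rotation as Ro
def K(c):
    return 240/np.tan(np.radians(c["vertical_fov"])/2)
def ext(c,s=None):
    """cam->world R,t"""
    if "R" in c:
        R=np.array(c["R"]);return R.T,-R.T@np.array(c["t"])
    T=np.array(c["T_tool_cam"]);q=s["ee_rot"];A=Ro.from_quat([q[1],q[2],q[3],q[0]]).as_matrix()
    return A@T[:3,:3],A@T[:3,3]+np.array(s["eef_pos"])
def ray(c,uv,s=None):
    R,t=ext(c,s);f=K(c);uv=np.atleast_2d(uv).astype(float)
    d=np.c_[(uv[:,0]-c["cx"])/f,(uv[:,1]-c["cy"])/f,np.ones(len(uv))]@R.T
    return t,d
def onz(c,uv,z,s=None):
    t,d=ray(c,uv,s);return t+d*((z-t[2])/d[:,2])[:,None]
def cloud(c,s=None):
    t,d=ray(c,np.stack(np.meshgrid(np.arange(640),np.arange(480)),-1).reshape(-1,2),s)
    P=t+d*c["z_map"].reshape(-1,1);P[c["z_map"].ravel()==0]=np.nan
    return P.reshape(480,640,3)
def proj(c,X,s=None):
    R,t=ext(c,s);p=(np.atleast_2d(X)-t)@R;f=K(c)
    return np.c_[p[:,0]/p[:,2]*f+c["cx"],p[:,1]/p[:,2]*f+c["cy"]]
E
python3 - <<'E'
from h import *
s=sense();print(s)
for n in("scene","top","wrist"):
    s=sense();c=capture(n);cv2.imwrite(f"pics/{n}0.png",c["image"]);np.save(f"/tmp/{n}0.npy",dict(c=c,s=s),allow_pickle=True)
    print(n,K(c),ext(c,s)[1].round(),ext(c,s)[0][:,2].round(2),(c["z_map"]>0).mean())
E
```

```text
{'time_s': 0.0, 'joints': array([-1.47039027e+00,  3.13432435e-01,  1.49844118e+00,  1.40462294e-05,
        1.33099970e+00, -2.23388848e-01]), 'dq': array([ 7.38825068e-04,  2.40453842e-04,  1.69808450e-03, -5.15627884e-05,
       -4.52834042e-04,  1.31292372e-03]), 'tau': array([-6.59196780e-05, -4.12264323e+01, -2.59745711e+01, -1.85056447e-04,
        4.10642795e-03, -6.31319210e-06]), 'eef_pos': array([ 167.01048347, -497.47996833,  249.7425075 ]), 'ee_rot': array([-6.38698545e-04,  9.86923275e-01,  1.61189454e-01,  4.61580444e-05]), 'force': array([0.2628451 , 0.02487358, 0.38345508]), 'wrist_torque': array([ 0.0257499 , -0.03264838, -0.01915999]), 'grip_force': 0.0, 'grip_width': 1.0004422947262936}
scene 504.20831408477073 [   15. -1149.   840.] [ 0.36  0.75 -0.55] 0.9960807291666667
top 485.73177073080376 [ 460.  -22. 1173.] [ 0.1  0.  -1. ] 0.995947265625
wrist 396.1355732995431 [ 243. -472.  372.] [-0.3  -0.1  -0.95] 0.99591796875
```

View pics/top0.png

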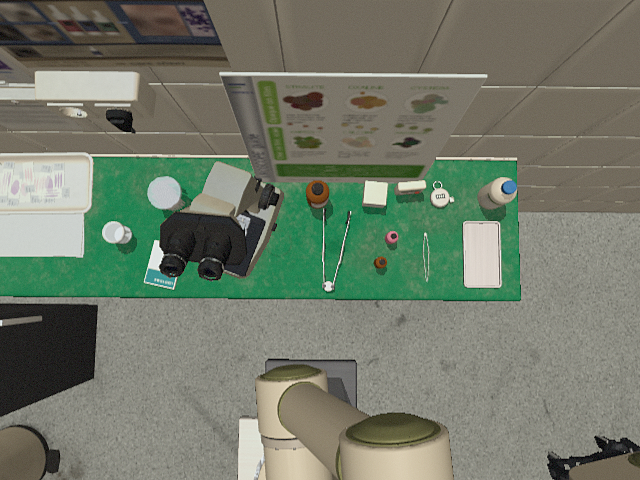

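View pics/scene0.png

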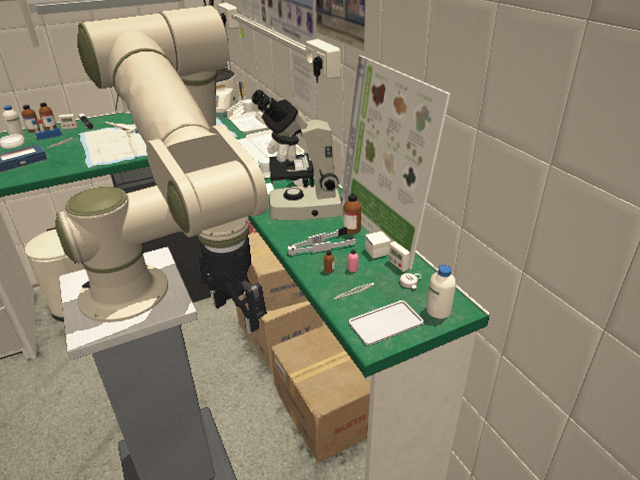

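Top view: tongs head at (329,287) with jaws near (324,208) and (348,212). Brown bottle at (381,263), pink look-alike at (392,238), forceps around (426,257), dish around (482,255). The scene view agrees: brown bottle at (328,262), pink at (353,262).

```bash
python3 - <<'E'
from h import *
D={n:np.load(f"/tmp/{n}0.npy",allow_pickle=True).item() for n in("top","scene")}
c=D["top"]["c"];P=cloud(c)
img=c["image"];hsv=cv2.cvtColor(img,cv2.COLOR_BGR2HSV)
X,Y,Z=P[...,0],P[...,1],P[...,2]
green=(hsv[...,0]>60)&(hsv[...,0]<90)&(hsv[...,1]>90)
print("table z",np.nanmedian(Z[(green)&(abs(X-450)<120)&(abs(Y+100)<300)]))
tb=np.zeros((480,640),bool);tb[175:299,283:518]=1
m=((~green)&tb).astype(np.uint8)
n,l,st,ce=cv2.connectedComponentsWithStats(m)
for i in range(1,n):
    if st[i,4]<12: continue
    ys,xs=np.where(l==i);r=cv2.minAreaRect(np.c_[xs,ys].astype(np.float32))
    z=np.nanpercentile(Z[l==i],[10,50,95]).round()
    print(i,st[i,4],ce[i].round(1),onz(c,ce[i],np.clip(z[1],0,130))[0].round(),"z",z,"rect",np.round(r[0],1),np.round(r[1],1),round(r[2]))
c2=D["scene"]["c"]
P2=cloud(c2)
for n_,uv in dict(brown=(328,262),pink=(353,262)).items():
    p=P2[uv[1],uv[0]];print(n_,p.round())
for n_,cc in(("t",c),("s",c2)):
    x=280 if n_=="t" else 270
    crop=cc["image"][170:302,280:520] if n_=="t" else cc["image"][215:355,270:470]
    cv2.imwrite(f"pics/crop_{n_}.png",cv2.resize(crop,None,fx=3.3,fy=3.3,interpolation=cv2.INTER_CUBIC))
E
```

```text
table z -0.08517875413542697
1 3159 [353.  196.4] [ 671. -105.   42.] z [ 2. 42. 99.] rect [354.5 233. ] [116. 143.] 90
3 1050 [495.7 193.7] [ 670. -423.   94.] z [  1.  94. 130.] rect [496.3 194.3] [28.8 55.6] 58
6 394 [440.3 196.6] [ 677. -318.   15.] z [-0. 15. 20.] rect [442. 194.] [26. 24.] 90
14 20 [463.6 192.1] [ 692. -379.    1.] z [-2.  1.  2.] rect [463.7 192.1] [7.8 2.9] 79
22 35 [461.6 204.9] [ 660. -373.    1.] z [-3.  1.  3.] rect [461.2 203.8] [7.1 9.2] 45
25 17 [423.5 209.2] [ 649. -280.    0.] z [-3. -1.  2.] rect [423.1 209.4] [3.  6.9] 9
38 41 [426.2 221.4] [ 619. -286.    0.] z [-3. -1.  3.] rect [426.  220.5] [8. 9.] 0
39 13 [434.  217.2] [ 629. -305.    0.] z [-3. -1.  2.] rect [434. 217.] [2. 4.] 90
46 2592 [481.7 254.1] [ 540. -418.    3.] z [-1.  3.  9.] rect [481.  253.5] [67. 40.] 90
60 159 [391.1 237.2] [ 574. -193.   47.] z [ 1. 47. 62.] rect [391.1 237.2] [13.  14.3] 63
63 158 [425.2 258. ] [ 529. -282.    3.] z [-2.  3. 10.] rect [424.  256.5] [49. 10.] 90
65 24 [369.6 237.7] [ 578. -148.    0.] z [-3. -0.  4.] rect [369.8 238. ] [5.3 5.8] 34
70 28 [365.3 246.7] [ 556. -138.    0.] z [-3. -0.  4.] rect [365.6 246.2] [9.5 4.4] 18
80 21 [455.9 253.9] [ 540. -357.    0.] z [-3. -1.  1.] rect [456. 254.] [4. 4.] 90
86 139 [379.9 262.2] [ 516. -167.   49.] z [12. 49. 63.] rect [379.5 262. ] [12. 13.] 90
brown [ 511. -181.   36.]
pink [ 572. -210.   33.]
```

View pics/crop_t.png

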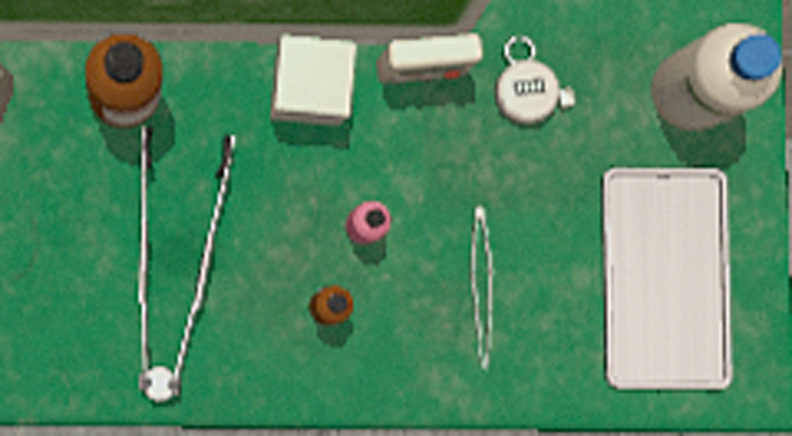

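The crop shows (crop pixels, 3.3x) the forceps from (480,209) to (485,368) and the dish corners about (604,168), (728,170), (732,386) and (608,388). The tongs head is at (160,384), with tips at (147,128) and (232,137).

```bash
python3 - <<'E'
from h import *
D={n:np.load(f"/tmp/{n}0.npy",allow_pickle=True).item() for n in("top","scene")}
c=D["top"]["c"];c2=D["scene"]["c"];P=cloud(c)
U=lambda a:np.array(a)/3.3+[280,170]-.35
for n,uv,z in[("fo",[(480,209),(485,368),(471,285),(494,285)],4),("dish",[(604,168),(728,170),(732,386),(608,388)],9),("tongs",[(160,384),(147,128),(232,137),(146,250),(203,262)],24),("edge",[(300,428)],0)]:
    print(n,onz(c,U(uv),z).round().tolist())
# side-view check: scene ray meets the same xy -> height
for i in(0,1,2): pass
# bottles from the scene depth cloud
P2=cloud(c2);h2=cv2.cvtColor(c2["image"],cv2.COLOR_BGR2HSV)
for nm,Pc,hs in(("scene",P2,h2),("top",P,cv2.cvtColor(c["image"],cv2.COLOR_BGR2HSV))):
    X,Y,Z=Pc[...,0],Pc[...,1],Pc[...,2]
    for n,x0,y0,r in(("brown",515,-170,35),("pink",575,-195,35),("forc",530,-283,70),("tong",550,-50,150)):
        s=(Z>(10 if n in("brown","pink")else 3.5 if n=="forc" else 15))&(abs(X-x0)<r)&(abs(Y-y0)<min(r,70))&(Z<70)
        if n=="tong": s&=(Y>-110)&(X<620)
        if n=="forc": s&=abs(Y-y0)<25
        if s.sum()<5: print(nm,n,"few");continue
        q=Pc[s];print(nm,n,s.sum(),"min",np.percentile(q,2,0).round(),"max",np.percentile(q,98,0).round(),"med",np.median(q,0).round())
E
```

```text
fo [[590.0, -282.0, 4.0], [474.0, -284.0, 4.0], [534.0, -275.0, 4.0], [534.0, -292.0, 4.0]]
dish [[620.0, -372.0, 9.0], [620.0, -463.0, 9.0], [462.0, -462.0, 9.0], [460.0, -372.0, 9.0]]
tongs [[460.0, -48.0, 24.0], [645.0, -37.0, 24.0], [639.0, -99.0, 24.0], [556.0, -37.0, 24.0], [548.0, -78.0, 24.0]]
edge [[429.0, -150.0, 0.0]]
scene brown 158 min [ 504. -186.   12.] max [ 529. -166.   61.] med [ 513. -179.   36.]
scene pink 158 min [ 563. -213.   13.] max [ 587. -190.   60.] med [ 573. -205.   38.]
scene forc 40 min [ 496. -292.    4.] max [ 588. -277.    7.] med [ 547. -284.    5.]
scene tong 268 min [452. -96.  15.] max [617. -33.  27.] med [535. -57.  19.]
top brown 126 min [ 505. -181.   17.] max [ 531. -157.   65.] med [ 516. -167.   50.]
top pink 131 min [ 565. -207.   16.] max [ 589. -183.   64.] med [ 576. -193.   49.]
top forc 121 min [ 471. -307.    4.] max [ 592. -267.   11.] med [ 541. -283.    5.]
top tong 277 min [453. -92.  16.] max [617. -33.  30.] med [515. -48.  23.]
```

Measured sizes match the text: dish about 160x90 mm, forceps 116 mm long and 17 mm wide, tongs about 186 mm, bottle top at 61 mm. I move over the forceps next.

>>> {"op": "move_arm", "data": {
  "moves": [
    {"turn":[0,0,0.108],"translation":[0,0,0],"hand":1},
    {"turn":[0,0,0.108],"translation":[0,0,0],"hand":0.5},
    {"turn":[0,0,0.108],"translation":[0,0,0],"hand":0.5},
    {"turn":[0,0,0],"translation":[35,-20,0],"hand":0.5},
    {"turn":[0,0,0],"translation":[35,-20,0],"hand":0.5},
    {"turn":[0,0,0],"translation":[35,-20,0],"hand":0.5},
    {"turn":[0,0,0],"translation":[35,-20,0],"hand":0.5},
    {"turn":[0,0,0],"translation":[35,-20,0],"hand":0.5},
    {"turn":[0,0,0],"translation":[35,-20,0],"hand":0.5}
  ],
  "grip_force": 20
}}

```text
time_s: 0.9
eef_pos: [378.5, -376.4, 250.2]
ee_rot: [-0.0, 1.0, -0.0, -0.0]
force: [-0.3, -0.8, -0.6]
grip_width: 0.496
grip_force: 0.0
```

>>> {"op": "move_arm", "data": {
  "moves": [
    {"turn":[0,0,0],"translation":[30,-20,0],"hand":0.5},
    {"turn":[0,0,0],"translation":[25,-20,15],"hand":0.5},
    {"turn":[0,0,0],"translation":[25,-20,15],"hand":0.5},
    {"turn":[0,0,0],"translation":[25,-20,20],"hand":0.5},
    {"turn":[0,0,0],"translation":[0,0,20],"hand":0.5},
    {"turn":[0,0,0],"translation":[0,0,20],"hand":0.5},
    {"turn":[0,0,0],"translation":[0,0,0],"hand":0.5}
  ]
}}

```text
time_s: 1.48
eef_pos: [481.1, -296.1, 156.4]
ee_rot: [-0.002, 1.0, 0.0, -0.003]
force: [0.4, 0.5, -1.0]
grip_width: 0.5
grip_force: 0.0
```

```bash
python3 - <<'E'
from h import *
s=sense();c=capture("wrist");cv2.imwrite("pics/wrist1.png",c["image"]);np.save("/tmp/wrist1.npy",dict(c=c,s=s),allow_pickle=True)
print(s["time_s"],s["eef_pos"].round(1),s["ee_rot"].round(4),s["joints"].round(2),s["grip_width"])
P=cloud(c,s);X,Y,Z=[P[...,i] for i in range(3)]
k=(Z>2)&(Z<11)&(abs(X-532)<70)&(abs(Y+283)<30)
q=P[k];print(k.sum(),np.percentile(q,[1,99],0).round(1),np.median(q,0).round(1))
r=cv2.minAreaRect(q[:,:2].astype(np.float32));print(r)
print(proj(c,[532,-283,4],s))
E
```

```text
1.4833 [ 481.1 -296.1  156.4] [-2.5e-03  1.0e+00  4.0e-04 -2.7e-03] [-0.76  0.49  1.5  -0.    1.16  0.81] 0.49991587799225806
714 [[ 472.9 -290.4    2.3]
 [ 589.4 -276.4    7.2]] [ 544.9 -282.4    5.2]
((530.8771362304688, -283.1623229980469), (14.113260269165039, 118.47857666015625), 89.09087371826172)
[[299.34233847 151.42510454]]
```

View pics/wrist1.png

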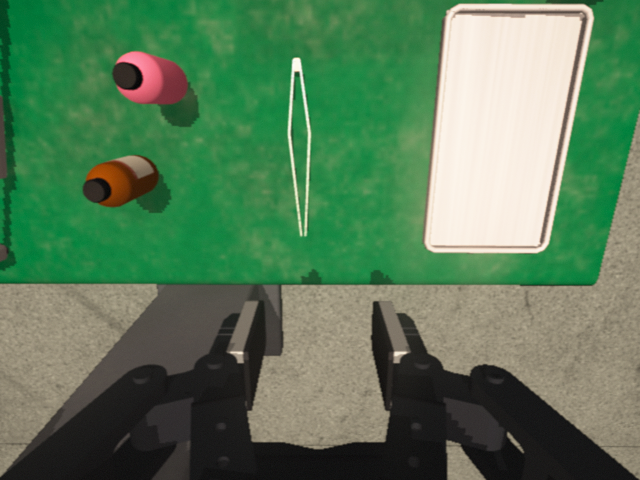

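The wrist view shows the forceps from (297,60) to (303,235), nearly parallel to the dish, with nothing in the way. I descend on them.

>>> {"op": "move_arm", "data": {
  "moves": [
    {"turn":[0,0,0],"translation":[26,-6.5,15],"hand":0.5},
    {"turn":[0,0,0],"translation":[26,-6,30],"hand":0.5},
    {"turn":[0,0,0],"translation":[0,0,30],"hand":0.5},
    {"turn":[0,0,0],"translation":[0,0,25],"hand":0.5},
    {"turn":[0,0,0],"translation":[0,0,15],"hand":0.5},
    {"turn":[0,0,0],"translation":[0,0,10],"hand":0.5},
    {"turn":[0,0,0],"translation":[0,0,0],"hand":0.5},
    {"turn":[0,0,0],"translation":[0,0,0],"hand":0.5}
  ]
}}

```text
time_s: 2.2
eef_pos: [534.5, -286.0, 36.6]
ee_rot: [0.0, 1.0, -0.0, 0.001]
force: [0.4, -0.1, 1.1]
grip_width: 0.499
grip_force: 0.0
```

```bash
python3 - <<'E'
from h import *
s=sense();print(s["eef_pos"].round(2),s["force"].round(2))
d=np.load("/tmp/wrist1.npy",allow_pickle=True).item()
c,w=d["c"],d["s"]
q=onz(c,[(445,5),(592,7),(548,251),(427,249)],9,w);print(q.round(1),q.mean(0))
P=cloud(c,w);print(P[140,500],P[200,480])
E
```

```text
[ 534.47 -286.     36.57] [ 0.39 -0.12  1.11]
[[ 618.6 -371.5    9. ]
 [ 617.6 -459.4    9. ]
 [ 462.1 -462.2    9. ]
 [ 463.4 -374.6    9. ]] [ 540.39650686 -416.94812033    9.        ]
[ 539.51916894 -419.4575031     1.11917747] [ 4.97542546e+02 -4.11888442e+02 -1.14127858e-01]
```

>>> {"op": "move_arm", "data": {
  "moves": [
    {"turn":[0,0,0],"translation":[-1,-3,8],"hand":0.5},
    {"turn":[0,0,0],"translation":[0,0,5],"hand":0.4},
    {"turn":[0,0,0],"translation":[0,0,0],"hand":0.3},
    {"turn":[0,0,0],"translation":[0,0,0],"hand":0.3}
  ]
}}

```text
time_s: 2.53
eef_pos: [533.1, -282.2, 22.4]
ee_rot: [-0.0, 1.0, -0.0, -0.0]
force: [-0.2, -0.4, -0.7]
grip_width: 0.297
grip_force: 0.0
```

>>> {"op": "move_arm", "data": {
  "moves": [
    {"turn":[0,0,0],"translation":[0,0,0.8],"hand":0.2},
    {"turn":[0,0,0],"translation":[0,0,0],"hand":0},
    {"turn":[0,0,0],"translation":[0,0,0],"hand":0},
    {"turn":[0,0,0],"translation":[0,0,0],"hand":0},
    {"turn":[0,0,0],"translation":[0,0,0],"hand":0},
    {"turn":[0,0,0],"translation":[0,0,0],"hand":0}
  ]
}}

```text
time_s: 3.03
eef_pos: [533.3, -282.4, 21.8]
ee_rot: [0.0, 1.0, -0.0, 0.0]
force: [0.1, -0.7, 4.4]
grip_width: 0.162
grip_force: 21.1
```

>>> {"op": "move_arm", "data": {
  "moves": [
    {"turn":[0,0,0],"translation":[0,0,-15],"hand":0},
    {"turn":[0,0,0],"translation":[0,0,-25],"hand":0},
    {"turn":[0,0,0],"translation":[2,24,-5],"hand":0},
    {"turn":[0,0,0],"translation":[2,30,0],"hand":0},
    {"turn":[0,0,0],"translation":[2,30,0],"hand":0},
    {"turn":[0,0,0],"translation":[2,30,0],"hand":0},
    {"turn":[0,0,0],"translation":[1,20,0],"hand":0},
    {"turn":[0,0,0],"translation":[0,0,10],"hand":0},
    {"turn":[0,0,0],"translation":[0,0,10],"hand":0},
    {"turn":[0,0,0],"translation":[0,0,0],"hand":0}
  ]
}}

```text
time_s: 3.87
eef_pos: [541.0, -414.5, 43.2]
ee_rot: [-0.002, 1.0, 0.0, -0.002]
force: [0.7, 0.4, -0.5]
grip_width: 0.16
grip_force: 20.7
```

```bash
python3 - <<'E'
from h import *
s=sense();c=capture("wrist");cv2.imwrite("pics/wrist2.png",c["image"])
print(s["eef_pos"].round(2),s["force"].round(2),s["grip_width"])
E
```

```text
[ 541.02 -414.46   43.18] [ 0.73  0.37 -0.45] 0.16045268221394934
```

View pics/wrist2.png

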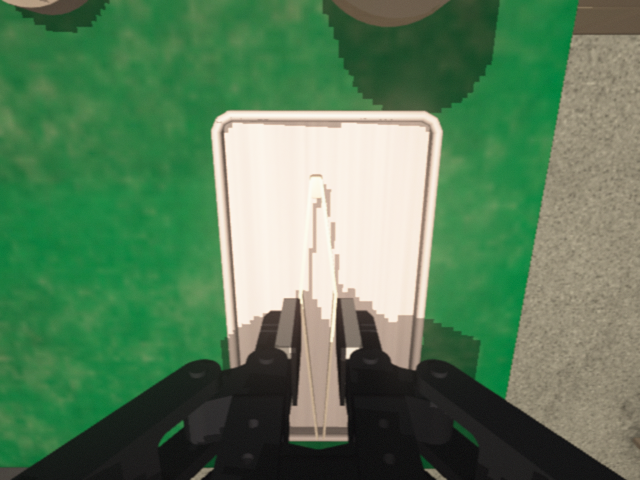

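The forceps are held between the pads, centred over the dish at (320,300) and lengthways. I lower and release.

>>> {"op": "move_arm", "data": {
  "moves": [
    {"turn":[0,0,0],"translation":[0,1,8],"hand":0},
    {"turn":[0,0,0],"translation":[0,0,6],"hand":0},
    {"turn":[0,0,0],"translation":[0,0,3],"hand":0},
    {"turn":[0,0,0],"translation":[0,0,0],"hand":0},
    {"turn":[0,0,0],"translation":[0,0,0],"hand":0}
  ]
}}

```text
time_s: 4.33
eef_pos: [542.1, -417.1, 29.4]
ee_rot: [-0.0, 1.0, 0.0, -0.0]
force: [-0.6, 0.4, 0.1]
grip_width: 0.163
grip_force: 20.7
```

>>> {"op": "move_arm", "data": {
  "moves": [
    {"turn":[0,0,0],"translation":[0,0,3],"hand":0},
    {"turn":[0,0,0],"translation":[0,0,1.5],"hand":0},
    {"turn":[0,0,0],"translation":[0,0,0],"hand":0},
    {"turn":[0,0,0],"translation":[0,0,0],"hand":0.2},
    {"turn":[0,0,0],"translation":[0,0,0],"hand":0.28},
    {"turn":[0,0,0],"translation":[0,0,0],"hand":0.35},
    {"turn":[0,0,0],"translation":[0,0,0],"hand":0.35}
  ]
}}

```text
time_s: 4.92
eef_pos: [542.1, -417.4, 25.1]
ee_rot: [0.0, 1.0, -0.0, 0.0]
force: [0.1, -0.6, 0.7]
grip_width: 0.349
grip_force: 0.0
```

>>> {"op": "move_arm", "data": {
  "moves": [
    {"turn":[0,0,0],"translation":[0,0,-10],"hand":0.35},
    {"turn":[0,0,0],"translation":[0,0,-25],"hand":0.35},
    {"turn":[0,0,0],"translation":[0,0,-40],"hand":0.6},
    {"turn":[0,0,0],"translation":[-10,-20,-40],"hand":0.9},
    {"turn":[0,0,0],"translation":[-15,-35,-10],"hand":0.9},
    {"turn":[0,0,0],"translation":[-15,-35,0],"hand":0.9},
    {"turn":[0,0,0],"translation":[-15,-35,0],"hand":0.9},
    {"turn":[0,0,0],"translation":[0,0,0],"hand":0.9}
  ]
}}

```text
time_s: 5.58
eef_pos: [485.3, -288.0, 146.4]
ee_rot: [-0.002, 1.0, 0.001, -0.002]
force: [0.9, -0.4, 0.1]
grip_width: 0.899
grip_force: 0.0
```

```bash
python3 - <<'E'
from h import *
s=sense();c=capture("wrist");print(s["eef_pos"].round(2),s["joints"].round(2))
P=cloud(c,s);X,Y,Z=[P[...,i] for i in range(3)]
t=capture("top");T=cloud(t)
im=np.hstack([c["image"][:,:],cv2.resize(t["image"][210:300,440:520],(427,480),interpolation=cv2.INTER_CUBIC)])
cv2.imwrite("pics/a3.png",cv2.resize(im,(800,360)))
np.save("/tmp/w3.npy",dict(c=c,s=s),allow_pickle=True)
E
```

```text
[ 485.3  -287.99  146.45] [-0.74  0.5   1.51  0.    1.14  0.82]
```

View pics/a3.png

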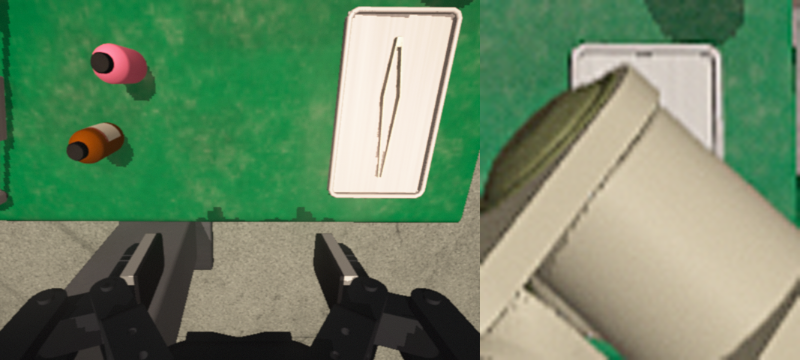

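Wrist view shows the forceps flat and lengthways inside the dish, around (390,110), and released. I go on to look at the tongs.

>>> {"op": "move_arm", "data": {
  "moves": [
    {"turn":[0,0,0],"translation":[-5,-20,-30],"hand":0.9},
    {"turn":[0,0,0],"translation":[-5,-25,-25],"hand":0.9},
    {"turn":[0,0,0],"translation":[-5,-35,-15],"hand":0.9},
    {"turn":[0,0,0],"translation":[-5,-35,0],"hand":0.9},
    {"turn":[0,0,0],"translation":[-5,-35,0],"hand":0.9},
    {"turn":[0,0,0.1],"translation":[-5,-35,0],"hand":0.9},
    {"turn":[0,0,0],"translation":[-5,-35,0],"hand":0.9},
    {"turn":[0,0,0],"translation":[0,-15,0],"hand":0.9},
    {"turn":[0,0,0],"translation":[0,0,0],"hand":0.9}
  ]
}}

```text
time_s: 6.43
eef_pos: [458.9, -57.2, 217.4]
ee_rot: [0.0, 0.999, -0.049, 0.001]
force: [0.7, -0.6, 0.4]
grip_width: 0.902
grip_force: 0.0
```

```bash
python3 - <<'E'
from h import *
s=sense();c=capture("wrist");print(s["eef_pos"].round(2),s["joints"].round(2))
P=cloud(c,s);X,Y,Z=[P[...,i] for i in range(3)]
cv2.imwrite("pics/w4.png",c["image"])
np.save("/tmp/w4.npy",dict(c=c,s=s),allow_pickle=True)
k=(Z>12)&(Z<40)&(X>440)&(X<660)&(Y>-120)&(Y<-10)
for a in range(445,660,12):
    m=k&(abs(X-a)<6)
    if m.sum()>3:
        y=np.sort(Y[m]);print(a,m.sum(),y[[0,-1]].round(1),"gap",y[np.argmax(np.diff(y))].round(1),y[np.argmax(np.diff(y))+1].round(1),"zmax",np.percentile(Z[m],97).round(1))
b=(Z>20)&(Z<70)&(abs(X-517)<30)&(abs(Y+172)<30);print("brown",np.percentile(P[b],[1,99],0).round())
b=(Z>55)&(Z<70)&(abs(X-517)<30)&(abs(Y+172)<30);print("cap",np.percentile(P[b],[1,99],0).round(1),P[b].mean(0))
t=np.load("/tmp/top0.npy",allow_pickle=True).item()["c"];Q=cloud(t)
m=(Q[...,2]>30)&(Q[...,0]>420)&(Q[...,0]<640)&(Q[...,1]>-30)&(Q[...,1]<300);print("micro ymin",np.percentile(Q[m][:,1],[0,1,5]),np.percentile(Q[m][:,2],[50,99]))
E
```

```text
[458.92 -57.18 217.35] [-0.38  0.2   1.73  0.    1.21  1.29]
445 41 [-54.4 -41.7] gap -54.3 -53.5 zmax 21.1
457 435 [-63.1 -33.2] gap -34.4 -34.0 zmax 24.1
469 352 [-63.4 -33.8] gap -34.8 -33.8 zmax 22.6
481 97 [-66.1 -36.4] gap -61.8 -39.2 zmax 20.1
493 102 [-68.8 -36.3] gap -64.5 -38.7 zmax 20.2
505 109 [-72.3 -35.7] gap -67.3 -38.4 zmax 20.2
517 161 [-76.9 -32.9] gap -70.8 -38.0 zmax 27.8
529 205 [-79.5 -33.1] gap -73.9 -38.2 zmax 28.2
541 221 [-82.  -33.4] gap -75.2 -38.7 zmax 28.0
553 226 [-84.5 -33.8] gap -77.7 -39.0 zmax 27.9
565 199 [-86.6 -33.9] gap -81.0 -37.9 zmax 28.1
577 132 [-89.  -34.4] gap -84.4 -37.9 zmax 26.6
589 139 [-92.  -34.2] gap -87.5 -36.7 zmax 20.2
601 154 [-94.9 -33.8] gap -90.3 -36.5 zmax 23.3
613 82 [-95.7 -33.6] gap -89.4 -39.5 zmax 23.9
brown [[ 504. -182.   21.]
 [ 529. -157.   62.]]
cap [[ 510.1 -176.3   55.4]
 [ 522.6 -163.9   62.7]] [ 516.41872435 -169.49105822   60.47599148]
micro ymin [ 72.57503685  87.40010782 102.88425105] [336.72170349 394.84120894]
```

View pics/w4.png

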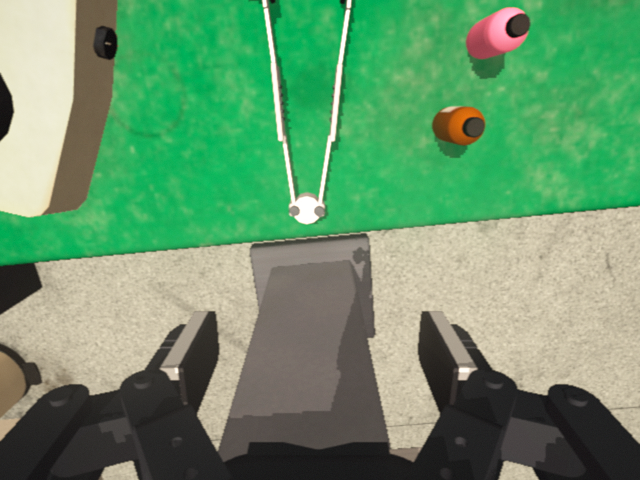

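Wrist view shows the tongs head at (307,210), plates ending near (282,138) and (333,138), and the brown bottle's cap at (473,127). From the depth, the tongs origin is (546,-58) at yaw -0.113, plate tops at 28 mm and 49 mm over the outsides, and the bottle at (516.5,-169.5). All of that fits the text.

>>> {"op": "move_arm", "data": {
  "moves": [
    {"turn":[0,0,0.015],"translation":[0,0,0],"hand":1},
    {"turn":[0,0,0],"translation":[30,-3,20],"hand":1},
    {"turn":[0,0,0],"translation":[30,-3,25],"hand":1},
    {"turn":[0,0,0],"translation":[26.6,-2.7,30],"hand":1},
    {"turn":[0,0,0],"translation":[0,0,30],"hand":1},
    {"turn":[0,0,0],"translation":[0,0,25],"hand":1},
    {"turn":[0,0,0],"translation":[0,0,15],"hand":1},
    {"turn":[0,0,0],"translation":[0,0,0],"hand":1},
    {"turn":[0,0,0],"translation":[0,0,0],"hand":1}
  ]
}}

```text
time_s: 7.23
eef_pos: [545.3, -61.5, 71.3]
ee_rot: [-0.0, 0.998, -0.059, -0.0]
force: [-0.2, 0.2, 1.8]
grip_width: 1.0
grip_force: 0.0
```

```bash
python3 - <<'E'
from h import *
s=sense();c=capture("wrist");print(s["eef_pos"].round(2),s["ee_rot"].round(4))
P=cloud(c,s);X,Y,Z=[P[...,i] for i in range(3)]
k=(Z>21.5)&(Z<40)&(X>490)&(X<600)&(Y>-120)&(Y<-10)
for a in range(508,600,8):
    m=k&(abs(X-a)<4)
    if m.sum()>3:
        y=np.sort(Y[m]);print(a,m.sum(),y[[0,-1]].round(1),"zmax",np.percentile(Z[m],97).round(1))
E
```

```text
[545.3  -61.54  71.26] [-0.000e+00  9.983e-01 -5.860e-02 -3.000e-04]
516 105 [-76.5 -33. ] zmax 27.5
524 258 [-78.2 -32.5] zmax 27.7
532 302 [-79.9 -33. ] zmax 27.8
540 305 [-80.9 -33.2] zmax 28.0
548 325 [-82.6 -33.4] zmax 28.0
556 337 [-84.2 -33.5] zmax 27.8
564 312 [-85.7 -33.8] zmax 27.9
572 160 [-85.3 -34. ] zmax 28.0
```

>>> {"op": "move_arm", "data": {
  "moves": [
    {"turn":[0,0,0],"translation":[0.5,-3.7,15],"hand":1},
    {"turn":[0,0,0],"translation":[0,0,20],"hand":1},
    {"turn":[0,0,0],"translation":[0,0,12],"hand":1},
    {"turn":[0,0,0],"translation":[0,0,2],"hand":0.9},
    {"turn":[0,0,0],"translation":[0,0,0],"hand":0.75},
    {"turn":[0,0,0],"translation":[0,0,0],"hand":0.65},
    {"turn":[0,0,0],"translation":[0,0,0],"hand":0.65}
  ]
}}

```text
time_s: 7.87
eef_pos: [546.7, -56.8, 23.5]
ee_rot: [0.0, 0.998, -0.058, 0.001]
force: [0.8, 0.2, 0.6]
grip_width: 0.652
grip_force: 0.0
```

>>> {"op": "move_arm", "data": {
  "moves": [
    {"turn":[0,0,0],"translation":[0,0,0],"hand":0.6},
    {"turn":[0,0,0],"translation":[0,0,0],"hand":0.56},
    {"turn":[0,0,0],"translation":[0,0,0],"hand":0.53},
    {"turn":[0,0,0],"translation":[0,0,0],"hand":0.52},
    {"turn":[0,0,0],"translation":[0,0,0],"hand":0.52},
    {"turn":[0,0,0],"translation":[0,0,0],"hand":0.52}
  ]
}}

```text
time_s: 8.37
eef_pos: [546.7, -56.8, 23.7]
ee_rot: [0.0, 0.998, -0.058, 0.001]
force: [-1.1, -0.2, 8.5]
grip_width: 0.526
grip_force: 6.8
```

>>> {"op": "move_arm", "data": {
  "moves": [
    {"turn":[0,0,0],"translation":[0,0,-3],"hand":0.52},
    {"turn":[0,0,0],"translation":[0,0,-5],"hand":0.52},
    {"turn":[0,0,0],"translation":[0,0,-10],"hand":0.52},
    {"turn":[0,0,0],"translation":[0,0,-15],"hand":0.52},
    {"turn":[0,0,0],"translation":[0,0,-20],"hand":0.52},
    {"turn":[0,0,0],"translation":[0,0,-20],"hand":0.52},
    {"turn":[0,0,0],"translation":[0,0,-15],"hand":0.52},
    {"turn":[0,0,0],"translation":[0,0,-7],"hand":0.52},
    {"turn":[0,0,0],"translation":[0,0,0],"hand":0.52},
    {"turn":[0,0,0],"translation":[0,0,0],"hand":0.52}
  ]
}}

```text
time_s: 9.2
eef_pos: [545.8, -56.5, 117.2]
ee_rot: [-0.0, 0.998, -0.058, -0.0]
force: [0.1, 0.0, -1.3]
grip_width: 0.523
grip_force: 4.5
```

```bash
python3 - <<'E'
from h import *
s=sense();c=capture("wrist");print(s["eef_pos"].round(2),s["force"].round(2),s["grip_width"],s["grip_force"])
P=cloud(c,s);X,Y,Z=[P[...,i] for i in range(3)]
e=s["eef_pos"];T=np.array([[np.cos(.117),-np.sin(.117)],[np.sin(.117),np.cos(.117)]])
lx=(X-e[0])*np.cos(.117)-(Y-e[1])*np.sin(.117);ly=(X-e[0])*np.sin(.117)+(Y-e[1])*np.cos(.117)
k=(Z>70)&(Z<130)&(abs(ly)<45)&(lx>-50)&(lx<130)
for a in range(-30,110,8):
    m=k&(abs(lx-a)<4)
    if m.sum()>3: print(a,m.sum(),ly[m].min().round(1),ly[m].max().round(1),"z",np.percentile(Z[m],[50,97]).round(1))
cv2.imwrite("pics/w5.png",c["image"])
E
```

```text
[545.79 -56.48 117.19] [ 0.11  0.03 -1.33] 0.5233375570785346 4.4829004425992025
-30 684 -21.2 19.4 z [111.4 120.6]
-22 598 -21.6 19.9 z [119.2 120.9]
-14 778 -23.1 21.8 z [118.9 125.8]
-6 1169 -23.2 21.9 z [119.2 128.4]
2 1716 -36.7 35.4 z [119.1 128.8]
10 2897 -36.5 35.2 z [119.4 129.3]
18 913 -23.6 22.5 z [118.4 121. ]
26 980 -24.2 23.1 z [112.  120.7]
34 590 -24.8 24.1 z [111.3 113.3]
42 633 -25.4 25.1 z [111.4 113.2]
50 673 -26.3 25.9 z [111.4 113.3]
58 699 -27.2 26.9 z [111.4 116.1]
66 1004 -27.4 27.5 z [116.1 120.9]
74 1703 -27.8 27.8 z [117.9 121.3]
82 1600 -28.0 28.7 z [119.3 121.4]
90 1977 -28.5 29.1 z [117.7 121.5]
98 1136 -28.6 45.0 z [ 90.3 121. ]
106 1924 26.9 45.0 z [90.9 97.9]
```

View pics/w5.png

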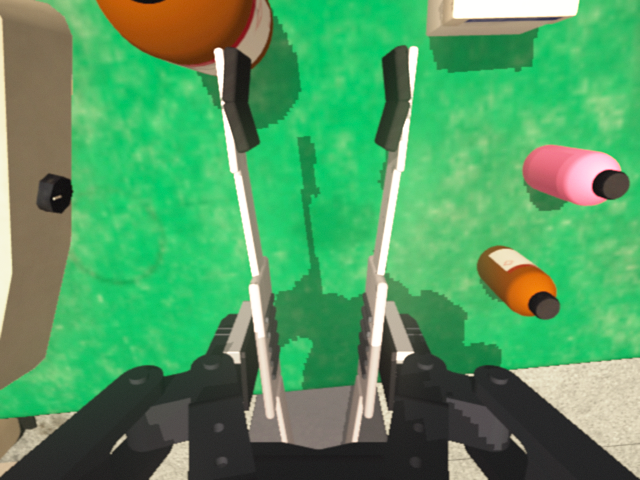

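The tongs are held level, jaws open at about (235,100) and (398,100), centred on the TCP axis with the jaw point 85 mm ahead. I move them over the bottle.

>>> {"op": "move_arm", "data": {
  "moves": [
    {"turn":[0,0,0],"translation":[-5,6,-4],"hand":0.52},
    {"turn":[0,0,0],"translation":[-12,14,0],"hand":0.52},
    {"turn":[0,0,0],"translation":[-17,19,0],"hand":0.52},
    {"turn":[0,0,0],"translation":[-17,19,0],"hand":0.52},
    {"turn":[0,0,0],"translation":[-17,19,0],"hand":0.52},
    {"turn":[0,0,0],"translation":[-17,19,0],"hand":0.52},
    {"turn":[0,0,0],"translation":[-10,13,0],"hand":0.52},
    {"turn":[0,0,0],"translation":[-5.4,6.6,0],"hand":0.52},
    {"turn":[0,0,0],"translation":[0,0,0],"hand":0.52},
    {"turn":[0,0,0],"translation":[0,0,0],"hand":0.52}
  ]
}}

```text
time_s: 10.08
eef_pos: [433.0, -159.8, 121.3]
ee_rot: [-0.0, 0.998, -0.058, -0.0]
force: [0.7, -0.4, -0.4]
grip_width: 0.526
grip_force: 4.5
```

```bash
cat > chk.py <<'E'
from h import *
import sys
s=sense();c=capture("wrist");print(s["eef_pos"].round(2),s["ee_rot"].round(4),s["force"].round(2),s["grip_width"],s["grip_force"])
P=cloud(c,s);e=s["eef_pos"];h=2*np.arctan2(-s["ee_rot"][2],s["ee_rot"][1])
D=P-e;lx=D[...,0]*np.cos(h)-D[...,1]*np.sin(h);ly=D[...,0]*np.sin(h)+D[...,1]*np.cos(h);lz=D[...,2]
j=(lz>-22)&(lz<8)&(lx>66)&(lx<104)&(abs(ly)<45)&(abs(ly)>14)
print("jaws outer",ly[j].min().round(1),ly[j].max().round(1),"lx",np.percentile(lx[j],[1,99]).round(1),"top",np.percentile(lz[j],97).round(1))
hsv=cv2.cvtColor(c["image"],cv2.COLOR_BGR2HSV)
b=((hsv[...,0]<16)&(hsv[...,1]>130)&(P[...,2]>5)&(lx>50)&(lx<120)&(abs(ly)<40))
print("brown",b.sum(),"lx",np.percentile(lx[b],[1,99]).round(1),"ly",np.percentile(ly[b],[1,99]).round(1),"wz",np.percentile(P[...,2][b],[1,99]).round(1))
k=(hsv[...,2]<70)&(abs(lx-85)<25)&(abs(ly)<13)&(P[...,2]>20)
if k.sum():print("cap",k.sum(),lx[k].mean().round(1),ly[k].mean().round(1),P[k].mean(0).round(1))
cv2.imwrite(f"pics/{sys.argv[1]}.png",c["image"])
E
python3 chk.py w6
```

```text
[ 433.04 -159.79  121.27] [-2.000e-04  9.983e-01 -5.790e-02 -0.000e+00] [ 0.67 -0.36 -0.45] 0.5260653400735658 4.483994075781084
jaws outer -28.7 29.0 lx [66.9 95.8] top 4.3
brown 1774 lx [71.7 96.1] ly [-12.7  11.3] wz [44.4 60.7]
cap 101 83.3 -0.8 [ 515.7 -170.2   60.9]
```

View pics/w6.png

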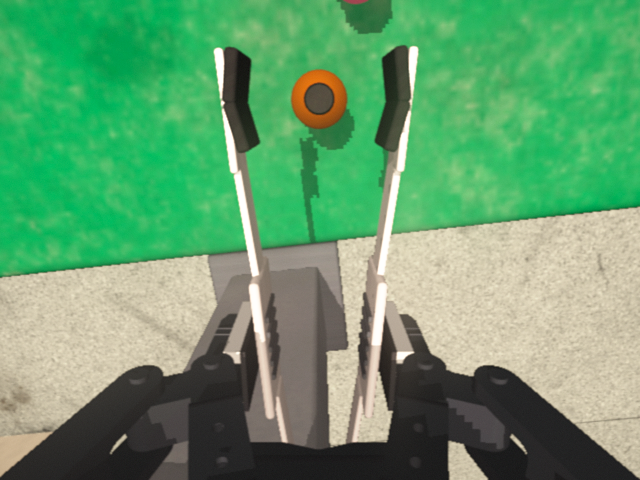

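The brown bottle sits midway between the open jaws, cap at (319,99) and jaws at (237,100) and (397,100), so I descend.

>>> {"op": "move_arm", "data": {
  "moves": [
    {"turn":[0,0,0],"translation":[-1,0.7,8],"hand":0.52},
    {"turn":[0,0,0],"translation":[0,0,14],"hand":0.52},
    {"turn":[0,0,0],"translation":[0,0,16],"hand":0.52},
    {"turn":[0,0,0],"translation":[0,0,16],"hand":0.52},
    {"turn":[0,0,0],"translation":[0,0,14],"hand":0.52},
    {"turn":[0,0,0],"translation":[0,0,10],"hand":0.52},
    {"turn":[0,0,0],"translation":[0,0,5],"hand":0.52},
    {"turn":[0,0,0],"translation":[0,0,1],"hand":0.52},
    {"turn":[0,0,0],"translation":[0,0,0],"hand":0.52},
    {"turn":[0,0,0],"translation":[0,0,0],"hand":0.52}
  ]
}}

```text
time_s: 10.97
eef_pos: [432.3, -160.5, 37.9]
ee_rot: [0.0, 0.998, -0.057, 0.0]
force: [-0.2, -0.0, -1.0]
grip_width: 0.521
grip_force: 4.5
```

```bash
python3 chk.py w7
```

```text
[ 432.26 -160.52   37.85] [ 3.000e-04  9.983e-01 -5.740e-02  4.000e-04] [-0.21 -0.04 -0.96] 0.5210128454684192 4.484921877592569
jaws outer -28.8 29.1 lx [66.9 95.8] top 4.4
brown 5071 lx [72.3 96.8] ly [-12.   12.3] wz [43.8 60.2]
cap 375 84.2 -0.1 [ 515.9 -170.2   60.5]
```

>>> {"op": "move_arm", "data": {
  "moves": [
    {"turn":[0,0,0],"translation":[0,0,0],"hand":0.49},
    {"turn":[0,0,0],"translation":[0,0,0],"hand":0.46},
    {"turn":[0,0,0],"translation":[0,0,0],"hand":0.43},
    {"turn":[0,0,0],"translation":[0,0,0],"hand":0.4},
    {"turn":[0,0,0],"translation":[0,0,0],"hand":0.37},
    {"turn":[0,0,0],"translation":[0,0,0],"hand":0.33},
    {"turn":[0,0,0],"translation":[0,0,0],"hand":0.28},
    {"turn":[0,0,0],"translation":[0,0,0],"hand":0.25},
    {"turn":[0,0,0],"translation":[0,0,0],"hand":0.25}
  ],
  "grip_force": 30
}}

```text
time_s: 11.77
eef_pos: [432.0, -160.5, 37.4]
ee_rot: [0.0, 0.998, -0.058, 0.0]
force: [-1.0, 0.2, 1.7]
grip_width: 0.391
grip_force: 32.7
```

```bash
python3 chk.py w8
```

```text
[ 431.97 -160.46   37.45] [ 1.000e-04  9.983e-01 -5.760e-02  1.000e-04] [-1.01  0.19  1.67] 0.3911776209098215 32.701499462127686
jaws outer -19.5 19.4 lx [66.5 96. ] top 3.0
brown 5329 lx [72.6 96.9] ly [-12.6  13.2] wz [38.  60.2]
cap 858 81.4 0.7 [ 512.9 -169.1   46. ]
```

The opening reads 33 mm, which is right for the bottle in the jaws. I lift and check.

>>> {"op": "move_arm", "data": {
  "moves": [
    {"turn":[0,0,0],"translation":[0,0,-4],"hand":0.25},
    {"turn":[0,0,0],"translation":[0,0,-8],"hand":0.25},
    {"turn":[0,0,0],"translation":[0,0,-12],"hand":0.25},
    {"turn":[0,0,0],"translation":[0,0,-15],"hand":0.25},
    {"turn":[0,0,0],"translation":[0,0,-15],"hand":0.25},
    {"turn":[0,0,0],"translation":[0,0,-8],"hand":0.25},
    {"turn":[0,0,0],"translation":[0,0,-2],"hand":0.25},
    {"turn":[0,0,0],"translation":[0,0,0],"hand":0.25},
    {"turn":[0,0,0],"translation":[0,0,0],"hand":0.25},
    {"turn":[0,0,0],"translation":[0,0,0],"hand":0.25}
  ]
}}

```text
time_s: 12.65
eef_pos: [431.5, -160.2, 100.7]
ee_rot: [-0.0, 0.998, -0.058, -0.001]
force: [-0.2, -0.8, -1.5]
grip_width: 0.395
grip_force: 32.3
```

```bash
python3 chk.py w9
```

```text
[ 431.54 -160.21  100.68] [-4.000e-04  9.983e-01 -5.760e-02 -6.000e-04] [-0.17 -0.82 -1.49] 0.39463078850774314 32.305206656455994
jaws outer -19.6 19.4 lx [66.4 96. ] top 2.4
brown 5295 lx [72.6 97. ] ly [-12.6  13.2] wz [101.  122.9]
cap 888 81.4 0.4 [ 512.4 -169.2  108.4]
```

>>> {"op": "move_arm", "data": {
  "moves": [
    {"turn":[0,0,0],"translation":[0,0,-8],"hand":0.25},
    {"turn":[0,0,0],"translation":[0,0,-16],"hand":0.25},
    {"turn":[0,0,0],"translation":[0,0,-20],"hand":0.25},
    {"turn":[0,0,0],"translation":[1,6,-16],"hand":0.25},
    {"turn":[0,0,0],"translation":[3,12,-5],"hand":0.25},
    {"turn":[0,0,0],"translation":[4,18,0],"hand":0.25},
    {"turn":[0,0,0],"translation":[5,22,0],"hand":0.25},
    {"turn":[0,0,0],"translation":[5,22,0],"hand":0.25},
    {"turn":[0,0,0],"translation":[5,22,0],"hand":0.25},
    {"turn":[0,0,0],"translation":[5,22,0],"hand":0.25}
  ]
}}

```text
time_s: 13.53
eef_pos: [445.2, -288.5, 165.8]
ee_rot: [-0.0, 0.998, -0.058, -0.0]
force: [-0.6, -0.6, -0.4]
grip_width: 0.389
grip_force: 32.3
```

>>> {"op": "move_arm", "data": {
  "moves": [
    {"turn":[0,0,0],"translation":[5,22,0],"hand":0.25},
    {"turn":[0,0,0],"translation":[5,22,0],"hand":0.25},
    {"turn":[0,0,0],"translation":[5,22,0],"hand":0.25},
    {"turn":[0,0,0],"translation":[5,22,0],"hand":0.25},
    {"turn":[0,0,0],"translation":[3,16,0],"hand":0.25},
    {"turn":[0,0,0],"translation":[2,10,0],"hand":0.25},
    {"turn":[0,0,0],"translation":[1,5,0],"hand":0.25},
    {"turn":[0,0,0],"translation":[0,0,0],"hand":0.25},
    {"turn":[0,0,0],"translation":[0,0,0],"hand":0.25},
    {"turn":[0,0,0],"translation":[0,0,0],"hand":0.25}
  ]
}}

```text
time_s: 14.37
eef_pos: [457.6, -407.5, 166.2]
ee_rot: [-0.0, 0.998, -0.057, -0.0]
force: [-0.1, 0.5, -0.5]
grip_width: 0.39
grip_force: 32.3
```

```bash
python3 chk.py w10; python3 - <<'E'
from h import *
c=capture("scene");w=cv2.imread("pics/w10.png")
cv2.imwrite("pics/fin.png",np.hstack([cv2.resize(w,(400,300)),cv2.resize(c["image"][170:350,270:510],(400,300))]))
E
```

```text
[ 457.58 -407.46  166.22] [-2.000e-04  9.984e-01 -5.740e-02 -2.000e-04] [-0.09  0.47 -0.54] 0.38957575035119263 32.30904042720795
jaws outer -19.6 19.4 lx [66.4 96.1] top 2.5
brown 5214 lx [72.8 97. ] ly [-12.6  13.2] wz [166.6 188.4]
cap 1708 83.8 0.4 [ 540.9 -416.6  181.8]
```

View pics/fin.png

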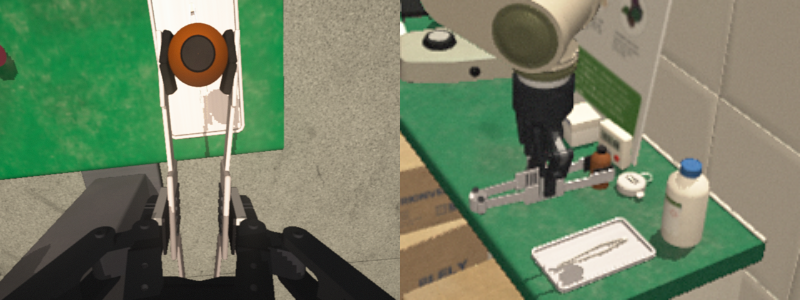

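The bottle is upright in the jaws at (197,55) in the wrist half of the picture, at (541,-417) over the dish centre, with its underside about 128 mm up. In the scene half the forceps lie lengthways in the dish at (590,260). I hand the job in.

```bash
python3 -c "
from rig import *
print(abs(sense()['dq']).max());print(finish_job())"
```

```text
0.0030132047158576794
the job is handed in; nothing more can be done
None
```

I laid the forceps flat and lengthways in the dish and let go, then handed the job in with the tongs holding the brown bottle upright over the dish centre, its underside about 128 mm up; no verdict came back.

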